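# Lock the razor case at the seat end of the shower rack

### The job

Press the orange spring paddle of the shower rack down and, keeping it down, push the green razor case along its lane, over the sunken catch, until it rests against the end stop; only then let the paddle spring back up, so that the catch stands up behind the case. Only push the case, do not lift it, and leave the jar, the tin, the soap saver and the grey spare case where they are.

Things in the scene. Friction and masses are not known exactly. Their poses are not given: they have to be found in the camera images.
- rack: White plastic rack fixed on the quartz shelf, 102 x 412 mm. Origin on the shelf surface (z 0) under the lane's centre line, level with the catch; +y runs along the lane from its open entry to the end stop, +x across it towards the paddle. Lane floor at z 34 mm, x -27 to 27, y -178 to 120 mm; side walls 5 mm thick, tops at z 42 (-x side) and 40 mm (+x side, under the paddle's edge).
- end_stop (a point): Foot of the grey end stop's face (rack y 120 mm), on the lane's centre line at floor height; the stop's top is at z 54 mm. Axes as the rack's. Behind the stop (rack y 146 to 227 mm) are two upright slots with walls to z 40 mm.
- catch_slot (a point): Centre of the catch's slot in the lane floor, at floor height. The catch, part of the orange paddle, is a square-faced tooth at rack x 13 to 23, y -4 to 4 mm; it stands 8 mm above the floor with the paddle up and blocks the case, and is 6 mm below the floor with the paddle fully down.
- paddle (a joint): Travel of the orange paddle: 0 = up (rest), 0.014 m = fully down. It sinks straight and level wherever it is pressed; spring about 1.4 N at the top, 4.5 N at the bottom. The catch moves with it: the case passes only with the paddle more than 8 mm down, and the catch lifts the case if the paddle is let up under it.
- paddle_pad (a point): Point on the orange paddle's flat top, at rack x 44, y -90 mm; axes as the rack's. The top is 32 x 220 mm (rack x 28 to 60, y -200 to 20 mm), its edge beside the case's side; height above the shelf 58 mm up, 44 mm fully down (6 and 20 mm below the case's top), so a finger can slide along it, above the side wall, while it or the other finger pushes the case's tail.
- razor_case: Green closed razor case, rounded box 50 (its x) x 110 long (its y) x 30 mm high, about 80 g, loose, flat in the lane with 2 mm play at each side. Origin at the centre of its underside; axes as the rack's. It starts on the entry side of the catch; against the end stop its origin is at rack y 65 mm and its tail 6 mm past the catch. It must end within 5 mm of the stop.
- case_tail (a point): Middle of the green case's end face on the entry side, 22 mm above its underside: the face to push, towards rack +y.
- spare_case: Grey closed razor case, 110 x 30 x 50 mm high, loose, on edge in an upright slot of the rack; origin at the centre of its underside. Leave alone.
- jar: Glass apothecary jar with steel twist cap, 60 mm diameter, 74 mm high, loose on the shelf; origin at the centre of its underside. Leave alone.
- tweezer_tin: Flat steel tweezer tin 45 x 90 x 18 mm, loose on the shelf; origin at the centre of its underside. Leave alone.
- soap_saver: Blue silicone soap saver, ribbed, 65 x 95 x 14 mm, loose on the shelf; origin at the centre of its underside. Leave alone.
There are look-alikes about, which are no part of the job. Of the things that look like the razor_case, the largest one is meant.

How it is judged:
By the outcome, as a careful person would: the job done as asked, in the order asked, and still so for the second after the job is handed in, with the robot touching nothing.
It also fails if it takes over 38 s, if anything falls off the work surface, if the arm or the gripper's body presses on something with over 40 N, if the wrist force passes 120 N, or if a joint passes its speed limit or range.

### The arm

A 7-joint arm with a two-finger parallel gripper is mounted at the origin on the work surface. World frame = base frame: x ahead of the robot, y to its left, z up, the work surface at z = 0. Lengths are in mm, angles in rad, forces in N, time in s.
With the tool pointing down it reaches from about 400 to 875 mm from the base axis. Payload 4.4 kg.
Tool frame: the origin (TCP) lies at the very end of the fingers, on their centre line; the grasp point (between the pads) lies 19 mm behind it (ctrl.grip_depth is the distance from the TCP to the grasp point, in mm); z points along the fingers, x is the direction in which the jaws open and shut, and the axes are right-handed (so a half turn about z gives the same grasp; the last joint's range is limited). The gripper opens to 85 mm and grips with 20 to 120 N. Pads are 22 mm wide; open, the fingers measure 114 mm over their backs; the gripper's body (76 mm by 85 mm) begins 54 mm behind the grasp point. The pads swing forward as they close: fully open they stand 13 mm farther back than shut.
Start: joints at [1.214, 0.628, 0.038, 1.517, -0.027, 0.996, -0.02], TCP at [186.395, -622.716, 231.313] pointing down, gripper open.
Joint ranges: [-3.06, 3.06], [-0.37, 2.12], [-1.25, 1.32], [0.18, 2.47], [-1.1, 4.24], [0.23, 1.98], [-2.94, 2.94]. Speed limits (rad/s): [2.57, 2.57, 3.14, 3.14, 3.14, 3.14, 3.14].

### API

Orientations are given as [roll, pitch, yaw] about the fixed x, y, z axes, in that order (R = Rz(yaw) Ry(pitch) Rx(roll)).
In Python, from cell import ctrl gives the robot as it stands.
- The arm moves only by the shell command python3 -m creep 'ROWS'. ROWS is JSON, a list of rows, each an object with "hand": the opening, from 0 (shut) to 1 (fully open); "travel": the shift along the tool's x, y, z in cm, a list of three; "angular": the turn, a rotation vector about the tool's x, y, z in degrees, a list of three. In form: [{"hand": hand, "travel": [tx, ty, tz], "angular": [rx, ry, rz]}, ...]. A call has 1 to 20 rows; each row is the pose to reach, as a shift and turn from the pose measured when the call began, along the tool's axes at that moment; what a row does not reach only later rows make up. A row lasts 1/10 s, in which the tool goes at most 50 mm and 8.59 degrees, less where a joint would pass 70% of its speed; a pose out of reach is approached as far as the arm can. A call with a gripper value outside its range is refused whole. The fingers move at their own pace and stop on an object; the grip force is fixed at half the most. Time passes only in rows, so rows that repeat a pose let the fingers close. It gives the time, the measured TCP pose, the force and the opening at its end, in the units of the state.
- ctrl.read_state(): the state, without advancing time (a new reading comes with each control period).
- ctrl.get_image(name): name is "scene" or "top" or "wrist"; returns a dict with "frame" (400x640x3 uint8, red, green, blue), "fx", "fy", "cx", "cy" (pixels), "origin" and "orientation" of the camera in the world. Camera axes: x right, y down, z forward; pixel columns grow to the right and rows downward; lengths in mm; the calibration is good to about 2 mm. A picture is of the moment at which its call begins. There is no depth.
- ctrl.finish_job(): hands the job in, once; it reports no verdict.
Trained networks look in the newest picture that a camera, given by its name, has taken for a name from the list of things; names that differ only in an ending like _2 or _b are one class to them, and where a whole thing is asked for, a point or a joint stands for the part that bears it (a point fixed in the world has none). Each returns a list of dicts, best first, with "confidence" (0 to 1); they miss things now and then, are a little off and sometimes report something else, mostly with a low value. They report only what shows in the picture. A call takes as long as a camera call. They do not tell look-alikes from the thing itself.
- ctrl.regions_of(camera, thing): "region" (400x640 bool, what is visible of it).
- ctrl.spot_point(camera, thing): "at" ([x, y, z] in mm, in world coordinates, good to about 4 mm: a listed point, or the origin of a listed thing).
The state is a dict: "clock": time; "qpos": joint angles; "qd": joint speeds; "tau": joint torques, N m; "eef_pos": TCP position; "tool_rot": TCP orientation; "force": force on the tool from outside, world axes, zero at the start; "torque": the same for the moment, N m; "width": finger opening in mm.
Only numpy, scipy, OpenCV 4.12 (cv2) and the standard library are available. Lean on these libraries where they do the work, as an engineer would, in place of code of your own. Each camera call takes 0.05 s, during which the arm holds its last target. There are 200 camera calls.

## Working session

There is one attempt and no reset: what is moved stays moved. The work goes in short steps, Python scripts to look and compute and a shell command to move; the robot and the scene stay as the last step left them, time stands still between calls to the robot, and variables do not carry over. Pictures are saved under pics/ and viewed, about 8 in all and at most 12, crops included, and the job is handed in when it is done.

```bash
mkdir -p pics; ls
python3 - <<'E'
from cell import ctrl
import cv2,numpy as np
s=ctrl.read_state();print(s)
for c in("scene","top"):
    im=ctrl.get_image(c);cv2.imwrite(f"pics/{c}0.png",im["frame"][:,:,::-1])
    print(c,im["fx"],im["cx"],im["cy"],im["origin"],im["orientation"])
    for t in("rack","end_stop","catch_slot","paddle_pad","razor_case","case_tail","spare_case","jar","tweezer_tin","soap_saver"):
        print(t,[(np.round(d["at"]).tolist(),round(d["confidence"],2)) for d in ctrl.spot_point(c,t)])
E
```

```text
pics
{'clock': 0.0, 'qpos': array([ 1.21420457,  0.62936367,  0.03844472,  1.51837982, -0.02697149,
        0.99630017, -0.0199675 ]), 'qd': array([ 0.00054289, -0.00024099,  0.0024373 , -0.00191381, -0.00056492,
       -0.00086569,  0.00040675]), 'tau': array([ 1.96914862e-04, -5.63403404e+01,  1.22618515e+00, -1.93448424e+01,
        1.09800347e-02,  1.05804973e-02, -6.58331629e-06]), 'eef_pos': array([ 186.19788797, -622.09824084,  230.37400643]), 'tool_rot': array([ 3.14154044e+00,  1.93220250e-03, -1.27995911e+00]), 'force': array([-0.61298784,  0.17854176,  0.36324939]), 'torque': array([ 0.00862364, -0.03656975, -0.00776171]), 'width': 85.54105766703167}
scene 480.9676942201244 330.5200320583717 193.49101470958942 [1066.67153801  381.12447858  747.0750945 ] [-2.41349301  0.01431439  2.1639424 ]
rack [([550.0, 44.0, 1.0], 0.56), ([566.0, 165.0, 31.0], 0.52)]
end_stop [([562.0, 161.0, 32.0], 0.56)]
catch_slot [([568.0, 40.0, 34.0], 0.84)]
paddle_pad [([583.0, -47.0, 56.0], 0.86)]
razor_case [([420.0, -44.0, -0.0], 0.92), ([543.0, -46.0, 35.0], 0.83), ([578.0, -241.0, 0.0], 0.68)
[... 399 characters left out ...]
29.29432738 929.49727138] [-3.07564381 -0.0077185  -1.58577969]
rack [([550.0, 48.0, 2.0], 0.7)]
end_stop [([564.0, 167.0, 30.0], 0.6)]
catch_slot [([571.0, 40.0, 36.0], 0.75), ([539.0, -100.0, 53.0], 0.43)]
paddle_pad [([590.0, -50.0, 60.0], 0.81)]
razor_case [([417.0, -45.0, 2.0], 0.96), ([576.0, -241.0, -2.0], 0.68), ([545.0, -45.0, 38.0], 0.56)]
case_tail [([377.0, -34.0, 19.0], 0.88), ([536.0, -100.0, 57.0], 0.81), ([615.0, -230.0, 18.0], 0.74), ([565.0, 166.0, 30.0], 0.54)]
spare_case [([589.0, 211.0, 4.0], 0.92)]
jar [([706.0, 116.0, 0.0], 0.6), ([565.0, 166.0, 29.0], 0.48), ([573.0, 42.0, 36.0], 0.42)]
tweezer_tin [([444.0, 120.0, 0.0], 0.85)]
soap_saver [([684.0, -78.0, 2.0], 0.97)]
```

View pics/top0.png

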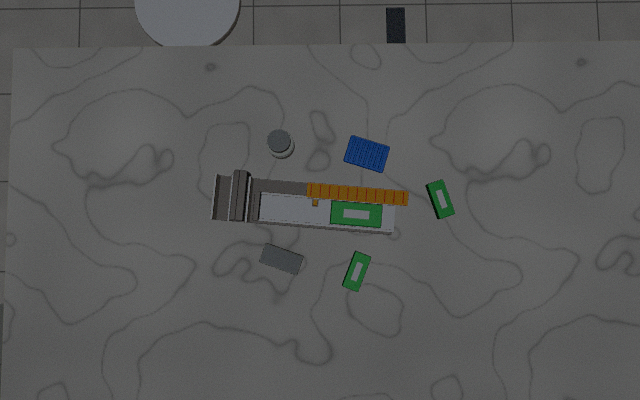

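View pics/scene0.png

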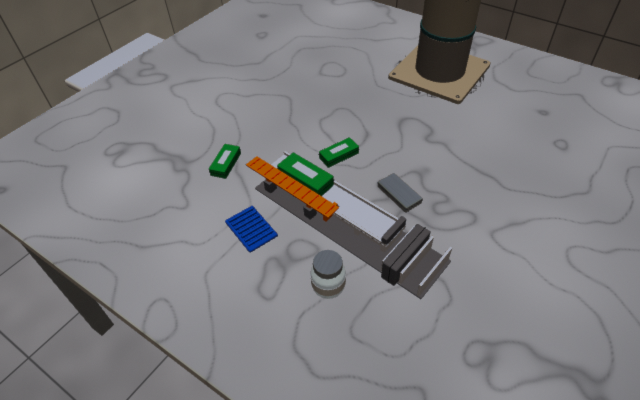

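Candidates for the razor case in the top picture are:
- green in the lane, (356,214)
- loose green, (357,271)
- loose green, (440,199)

The one in the lane is visibly the largest and matches the description. I'll check it in a crop and fit the rack pose.

```bash
cat > h.py <<'E'
import numpy as np
from cell import ctrl
from scipy.optimize import least_squares
from scipy.spatial.transform import Rotation as R
def toolmove(dst,yaw):
    "shift (cm, tool axes) and turn (deg) to reach world dst, pointing down with yaw"
    s=ctrl.read_state();r=R.from_euler('xyz',s['tool_rot'])
    g=R.from_euler('xyz',[np.pi,0,yaw])
    return np.round(r.inv().apply(np.array(dst)-s['eef_pos'])/10,2),np.round(np.degrees((r.inv()*g).as_rotvec()),1)
E
python3 - <<'E'
from h import *
import cv2
L={"end_stop":(0,120),"catch_slot":(18,0),"paddle_pad":(44,-90),"rack":(0,0)}
A=[];B=[]
for c in("scene","top"):
    im=ctrl.get_image(c)
    for t in L:
        d=ctrl.spot_point(c,t)
        if d: A.append(L[t]);B.append(d[0]["at"][:2])
    for n,d in enumerate(ctrl.regions_of(c,"razor_case")): print(c,d["region"].sum(),np.argwhere(d["region"]).mean(0).round(),round(d["confidence"],2))
A=np.array(A);B=np.array(B)
f=lambda p:((np.c_[A[:,0]*np.cos(p[2])-A[:,1]*np.sin(p[2]),A[:,0]*np.sin(p[2])+A[:,1]*np.cos(p[2])]+p[:2]-B)/4).ravel()
p=least_squares(f,[552,45,-.09],loss='soft_l1').x;print(p,(f(p)*4).round(1))
x=np.array([np.cos(p[2]),np.sin(p[2])]);y=np.array([-x[1],x[0]])
t=p[:2]+21*x-168*y;print(t,toolmove([*t,200],p[2]))
cv2.imwrite("pics/crop.png",cv2.resize(im["frame"][120:300,200:470,::-1],None,fx=2.9,fy=2.9,interpolation=2))
E
```

```text
scene 1284 [174. 307.] 0.95
scene 682 [161. 224.] 0.93
scene 659 [152. 338.] 0.72
top 708 [271. 356.] 0.8
top 669 [199. 440.] 0.6
top 1171 [214. 356.] 0.57
[ 5.51446091e+02  4.39026352e+01 -9.65630417e-02] [-1.5  2.2  0.1  3.  -0.3 -0.2  0.9 -0.9 -0.2 -4.9  3.1  2.7 -3.2  0.4
  1.  -3.8]
[ 556.15086922 -125.33939587] (array([-37.05, -49.68,   3.13]), array([ -0. ,  -0. , -67.8]))
```

View pics/crop.png

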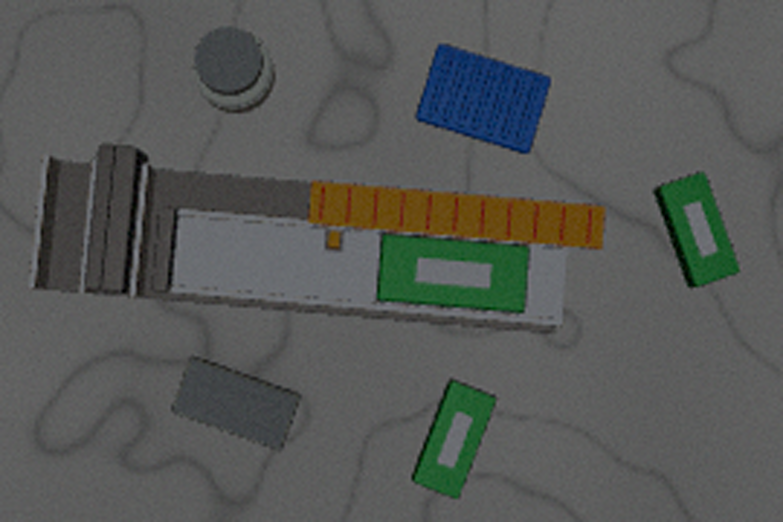

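The crop shows the large green case in the lane at (455,275), with its tail at (527,280) on the open entry side. The catch is at (334,240), ahead of it, and the two loose green cases are about 60% as large. The in-lane case is the one. Next I move above the entry.

```bash
python3 -m creep '[{"hand":0.41,"travel":[-1.5,-2,0],"angular":[0,0,-3]},{"hand":0.41,"travel":[-4,-5.4,0],"angular":[0,0,-7]},{"hand":0.41,"travel":[-6.8,-9.1,0],"angular":[0,0,-12]},{"hand":0.41,"travel":[-9.6,-12.9,0],"angular":[0,0,-17]},{"hand":0.41,"travel":[-12.4,-16.6,0],"angular":[0,0,-22]},{"hand":0.41,"travel":[-15.2,-20.4,0],"angular":[0,0,-27]},{"hand":0.41,"travel":[-18,-24.1,0],"angular":[0,0,-32]},{"hand":0.41,"travel":[-20.8,-27.9,0],"angular":[0,0,-37]},{"hand":0.41,"travel":[-23.6,-31.6,0],"angular":[0,0,-42]},{"hand":0.41,"travel":[-26.4,-35.4,0],"angular":[0,0,-47]},{"hand":0.41,"travel":[-29.2,-39.1,0],"angular":[0,0,-52]},{"hand":0.41,"travel":[-32,-42.9,0],"angular":[0,0,-57]},{"hand":0.41,"travel":[-34.5,-46.3,0],"angular":[0,0,-62]},{"hand":0.41,"travel":[-36.2,-48.5,1],"angular":[0,0,-66]},{"hand":0.41,"travel":[-37,-49.7,2],"angular":[0,0,-67.8]},{"hand":0.41,"travel":[-37,-49.7,3],"angular":[0,0,-67.8]},{"hand":0.41,"travel":[-37,-49.7,3],"angular":[0,0,-67.8]}]'
python3 - <<'E'
from h import *
import cv2
s=ctrl.read_state();print(s['eef_pos'],s['tool_rot'],s['width'],s['force'],s['clock'],s['qpos'])
for c in("wrist","top"):
  im=ctrl.get_image(c);cv2.imwrite(f"pics/{c}1.png",im["frame"][:,:,::-1])
  for t in("end_stop","catch_slot","paddle_pad","razor_case","case_tail"):
    print(c,t,[(np.round(d["at"]).tolist(),round(d["confidence"],2)) for d in ctrl.spot_point(c,t)])
E
```

```text
clock: 3.4
eef_pos: [554.2, -127.5, 199.4]
tool_rot: [3.14, 0.005, -0.099]
force: [-0.2, -0.1, 0.6]
width: 35.2
[ 554.24253152 -127.45805728  199.38284081] [ 3.14037182  0.00458786 -0.0993308 ] 35.22647145781619 [-0.20821762 -0.06640325  0.58465458] 3.4 [ 0.37367888  0.56519785 -0.30332039  1.77420554  0.21833557  0.83969278
 -0.131861  ]
wrist end_stop []
wrist catch_slot []
wrist paddle_pad [([588.0, -50.0, 57.0], 0.88)]
wrist razor_case [([415.0, -49.0, 4.0], 0.9), ([542.0, -48.0, 35.0], 0.75), ([577.0, -237.0, 1.0], 0.67)]
wrist case_tail [([541.0, -98.0, 56.0], 0.95), ([617.0, -225.0, 16.0], 0.92), ([377.0, -30.0, 18.0], 0.85), ([686.0, -77.0, -1.0], 0.58)]
top end_stop [([563.0, 166.0, 30.0], 0.89), ([553.0, 47.0, -2.0], 0.37)]
top catch_slot [([570.0, 42.0, 37.0], 0.61)]
top paddle_pad [([589.0, -50.0, 59.0], 0.7), ([444.0, 122.0, 0.0], 0.64)]
top razor_case [([547.0, -46.0, 41.0], 0.77), ([416.0, -48.0, 0.0], 0.69)]
top case_tail [([379.0, -35.0, 15.0], 0.63), ([442.0, 122.0, -3.0], 0.37)]
```

View pics/wrist1.png

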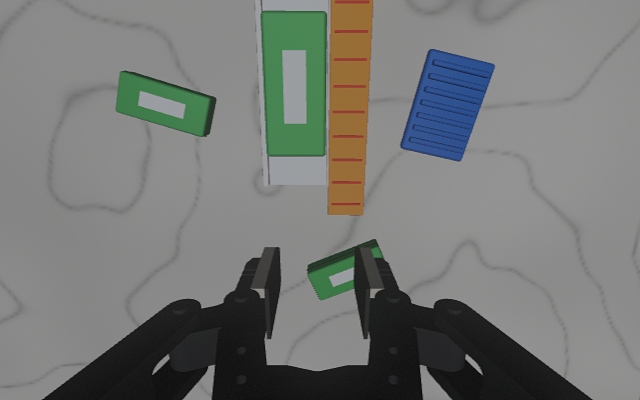

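The wrist picture shows the case's tail edge at row 156 (columns 266–325) and the paddle's near end at row 215 (columns 328–364). The fingers are still clear above. I'll measure the edges from it.

```bash
cat >> h.py <<'E'
def bp(im,px,z):
    px=np.atleast_2d(px).astype(float)
    d=R.from_euler('xyz',im["orientation"]).apply(np.c_[(px[:,0]-im["cx"])/im["fx"],(px[:,1]-im["cy"])/im["fy"],np.ones(len(px))])
    o=np.array(im["origin"]);return (o+d*((z-o[2])/d[:,2])[:,None])[:,:2]
E
python3 - <<'E'
from h import *
import cv2
s=ctrl.read_state()
im=ctrl.get_image("wrist");h=cv2.cvtColor(im["frame"],cv2.COLOR_RGB2HSV)
g=((abs(h[...,0].astype(int)-68)<14)&(h[...,1]>100)).astype(np.uint8)
o=((h[...,0]<22)&(h[...,1]>130)&(h[...,2]>60)).astype(np.uint8)
for n,m,z in(("case",g,64),("paddle",o,58)):
    k,l,st,_=cv2.connectedComponentsWithStats(m);i=1+np.argmax(st[1:,4])
    pts=np.argwhere(l==i)[:,::-1];w=bp(im,pts,z).astype(np.float32)
    r=cv2.minAreaRect(w);print(n,st[i],r);print(cv2.boxPoints(r).round(1).tolist())
print(s['eef_pos'],s['tool_rot'])
E
```

```text
case [ 259   15   64  143 6921] ((544.3081665039062, -44.884620666503906), (107.29354858398438, 48.16929626464844), 84.24748992919922)
[[515.0, -95.80000305175781], [562.9000244140625, -100.69999694824219], [573.5999755859375, 6.099999904632568], [525.7000122070312, 10.899999618530273]]
paddle [ 325    0   44  216 8088] ((585.1400146484375, -70.57099151611328), (173.10684204101562, 31.08192253112793), 84.1484146118164)
[[560.9000244140625, -155.10000610351562], [591.7999877929688, -158.3000030517578], [609.4000244140625, 13.899999618530273], [578.5, 17.100000381469727]]
[ 556.4709471  -125.83702396  201.49137699] [ 3.14153479e+00 -2.68217418e-04 -9.68439214e-02]
```

```bash
python3 -m creep '[{"hand":0.41,"travel":[0,0,2],"angular":[0,0,0]},{"hand":0.41,"travel":[0,0,5],"angular":[0,0,0]},{"hand":0.41,"travel":[0,0,8],"angular":[0,0,0]},{"hand":0.41,"travel":[0,0,11],"angular":[0,0,0]},{"hand":0.41,"travel":[0,0,13],"angular":[0,0,0]},{"hand":0.41,"travel":[0,0,13.8],"angular":[0,0,0.2]},{"hand":0.41,"travel":[0,0,13.8],"angular":[0,0,0.2]},{"hand":0.41,"travel":[0,0,13.8],"angular":[0,0,0.2]},{"hand":0.41,"travel":[0,0,13.8],"angular":[0,0,0.2]}]'
python3 -m creep '[{"hand":0.41,"travel":[0,0,0.3],"angular":[0,0,0]},{"hand":0.41,"travel":[0,0,0.6],"angular":[0,0,0]},{"hand":0.41,"travel":[0,0,0.6],"angular":[0,0,0]},{"hand":0.41,"travel":[0,0,0.6],"angular":[0,0,0]}]'
python3 -m creep '[{"hand":0.41,"travel":[0,0,0.3],"angular":[0,0,0]},{"hand":0.41,"travel":[0,0,0.5],"angular":[0,0,0]},{"hand":0.41,"travel":[0,0,0.5],"angular":[0,0,0]},{"hand":0.41,"travel":[0,0,0.5],"angular":[0,0,0]}]'
```

```text
clock: 4.95
eef_pos: [557.5, -125.9, 64.7]
tool_rot: [3.141, -0.003, -0.1]
force: [-0.2, -0.4, -0.5]
width: 35.1
clock: 5.35
eef_pos: [557.5, -125.9, 58.7]
tool_rot: [3.141, -0.002, -0.1]
force: [-0.7, 0.1, -0.3]
width: 35.2
clock: 5.75
eef_pos: [557.8, -126.0, 53.8]
tool_rot: [3.141, -0.003, -0.1]
force: [1.2, -0.9, 1.5]
width: 34.9
```

```bash
python3 -m creep '[{"hand":0.41,"travel":[0,0,0.3],"angular":[0,0,0]},{"hand":0.41,"travel":[0,0,0.5],"angular":[0,0,0]},{"hand":0.41,"travel":[0,0,0.5],"angular":[0,0,0]},{"hand":0.41,"travel":[0,0,0.5],"angular":[0,0,0]}]'
python3 -m creep '[{"hand":0.41,"travel":[0,0,0.3],"angular":[0,0,0]},{"hand":0.41,"travel":[0,0,0.5],"angular":[0,0,0]},{"hand":0.41,"travel":[0,0,0.5],"angular":[0,0,0]},{"hand":0.41,"travel":[0,0,0.5],"angular":[0,0,0]}]'
python3 - <<'E'
from h import *
import cv2
F=[]
for i in range(6):
    im=ctrl.get_image("scene" if i else "wrist");F.append(ctrl.read_state()['force'])
    if i==0: cv2.imwrite("pics/w2.png",im["frame"][:,:,::-1])
print(np.mean(F,0),ctrl.read_state()['eef_pos'])
cv2.imwrite("pics/s2.png",cv2.resize(im["frame"][110:250,220:440,::-1],None,fx=3.5,fy=3.5,interpolation=2))
E
```

```text
clock: 6.15
eef_pos: [557.9, -126.0, 48.8]
tool_rot: [3.141, -0.003, -0.1]
force: [0.2, -0.6, 3.6]
width: 34.7
clock: 6.55
eef_pos: [557.9, -126.0, 43.8]
tool_rot: [3.141, -0.003, -0.1]
force: [0.0, 0.0, 4.4]
width: 34.6
[-0.43591117 -0.14823873  4.22418232] [ 557.91950098 -126.0308943    43.89577711]
```

View pics/s2.png

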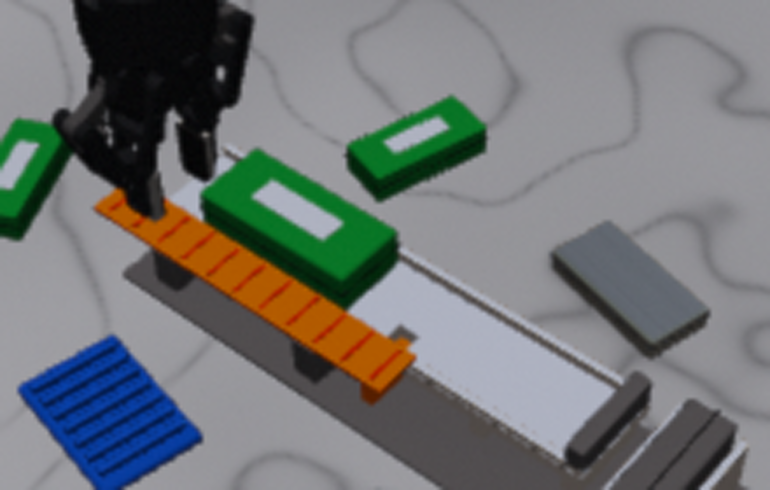

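View pics/w2.png

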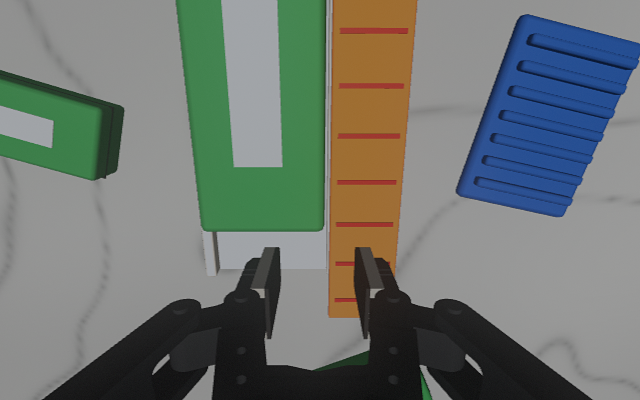

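The paddle is down, reading 4.2 N (about 13 mm). In the scene crop the catch is sunk at (400,333). In the wrist view the left finger, at columns 245–278, is behind the tail, which spans columns 202–324. Now I push.

```bash
python3 -m creep '[{"hand":0.41,"travel":[0,-0.3,0],"angular":[0,0,0]},{"hand":0.41,"travel":[0,-0.7,0],"angular":[0,0,0]},{"hand":0.41,"travel":[0,-1.1,0],"angular":[0,0,0]},{"hand":0.41,"travel":[0,-1.5,0],"angular":[0,0,0]},{"hand":0.41,"travel":[0,-2,0],"angular":[0,0,0]},{"hand":0.41,"travel":[0,-2.5,0],"angular":[0,0,0]},{"hand":0.41,"travel":[0,-3,0],"angular":[0,0,0]},{"hand":0.41,"travel":[0,-3.5,0],"angular":[0,0,0]},{"hand":0.41,"travel":[0,-4,0],"angular":[0,0,0]},{"hand":0.41,"travel":[0,-4.4,0],"angular":[0,0,0]},{"hand":0.41,"travel":[0,-4.7,0],"angular":[0,0,0]},{"hand":0.41,"travel":[0,-5,0],"angular":[0,0,0]},{"hand":0.41,"travel":[0,-5,0],"angular":[0,0,0]}]'
python3 - <<'E'
from h import *
import cv2
im=ctrl.get_image("scene");s=ctrl.read_state();print(s['force'],s['eef_pos'],toolmove(s['eef_pos'],-.1005))
cv2.imwrite("pics/s3.png",cv2.resize(im["frame"][110:250,220:440,::-1],None,fx=3.5,fy=3.5,interpolation=2))
E
```

```text
clock: 8.15
eef_pos: [562.9, -75.3, 43.9]
tool_rot: [-3.141, -0.003, -0.099]
force: [0.4, -2.5, 4.2]
width: 35.0
[-0.15597013 -2.51109878  3.95565297] [562.93764592 -75.26870263  43.82963193] (array([0., 0., 0.]), array([-0. , -0.2,  0.1]))
```

View pics/s3.png

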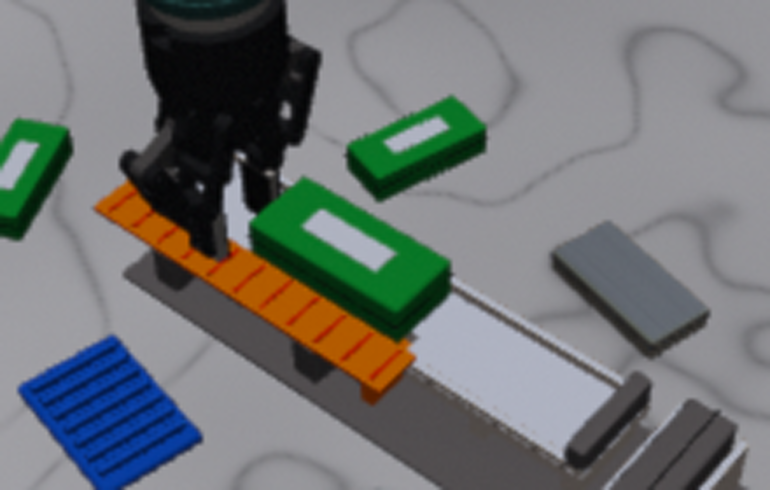

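The case slides straight, its head now over the sunken catch at (400,330), and the paddle is still down (4 N). Continuing.

```bash
python3 -m creep '[{"hand":0.41,"travel":[0,-0.4,0],"angular":[0,0,0]},{"hand":0.41,"travel":[0,-0.9,0],"angular":[0,0,0]},{"hand":0.41,"travel":[0,-1.5,0],"angular":[0,0,0]},{"hand":0.41,"travel":[0,-2.1,0],"angular":[0,0,0]},{"hand":0.41,"travel":[0,-2.7,0],"angular":[0,0,0]},{"hand":0.41,"travel":[0,-3.3,0],"angular":[0,0,0]},{"hand":0.41,"travel":[0,-3.9,0],"angular":[0,0,0]},{"hand":0.41,"travel":[0,-4.5,0],"angular":[0,0,0]},{"hand":0.41,"travel":[0,-5.1,0],"angular":[0,0,0]},{"hand":0.41,"travel":[0,-5.7,0],"angular":[0,0,0]},{"hand":0.41,"travel":[0,-6.3,0],"angular":[0,0,0]},{"hand":0.41,"travel":[0,-6.9,0],"angular":[0,0,0]},{"hand":0.41,"travel":[0,-7.5,0],"angular":[0,0,0]},{"hand":0.41,"travel":[0,-8.1,0],"angular":[0,0,0]},{"hand":0.41,"travel":[0,-8.7,0],"angular":[0,0,0]},{"hand":0.41,"travel":[0,-9.2,0],"angular":[0,0,0]},{"hand":0.41,"travel":[0,-9.6,0],"angular":[0,0,0]},{"hand":0.41,"travel":[0,-10,0],"angular":[0,0,0]},{"hand":0.41,"travel":[0,-10.3,0],"angular":[0,0,0]},{"hand":0.41,"travel":[0,-10.5,0],"angular":[0,0,0]}]'
python3 -m creep '[{"hand":0.41,"travel":[0,-0.2,0],"angular":[0,0,0]},{"hand":0.41,"travel":[0,-0.4,0],"angular":[0,0,0]},{"hand":0.41,"travel":[0,-0.6,0],"angular":[0,0,0]},{"hand":0.41,"travel":[0,-0.7,0],"angular":[0,0,0]},{"hand":0.41,"travel":[0,-0.7,0],"angular":[0,0,0]}]'
```

```text
clock: 10.2
eef_pos: [573.4, 29.5, 43.9]
tool_rot: [-3.141, -0.003, -0.099]
force: [-0.1, -3.1, 3.5]
width: 34.7
clock: 10.7
eef_pos: [574.1, 36.8, 43.9]
tool_rot: [-3.141, -0.003, -0.099]
force: [-1.1, -3.2, 3.8]
width: 35.2
```

```bash
python3 -m creep '[{"hand":0.41,"travel":[0,-0.2,0],"angular":[0,0,0]},{"hand":0.41,"travel":[0,-0.4,0],"angular":[0,0,0]},{"hand":0.41,"travel":[0,-0.4,0],"angular":[0,0,0]},{"hand":0.41,"travel":[0,-0.4,0],"angular":[0,0,0]}]'
python3 -m creep '[{"hand":0.41,"travel":[0,-0.1,0],"angular":[0,0,0]},{"hand":0.41,"travel":[0,-0.2,0],"angular":[0,0,0]},{"hand":0.41,"travel":[0,-0.2,0],"angular":[0,0,0]}]'
python3 - <<'E'
from h import *
import cv2
im=ctrl.get_image("scene");s=ctrl.read_state();print(s['force'],s['eef_pos'])
cv2.imwrite("pics/s4.png",cv2.resize(im["frame"][110:270,270:470,::-1],None,fx=3.6,fy=3.6,interpolation=2))
E
```

```text
clock: 11.1
eef_pos: [574.5, 41.3, 43.9]
tool_rot: [-3.14, -0.003, -0.099]
force: [-0.6, -1.6, 4.9]
width: 35.1
clock: 11.4
eef_pos: [574.6, 41.8, 43.9]
tool_rot: [3.141, -0.003, -0.099]
force: [-0.9, -5.6, 5.4]
width: 34.7
[-0.52033424 -6.54443687  5.3284261 ] [574.52919939  41.7586488   43.90226461]
```

View pics/s4.png

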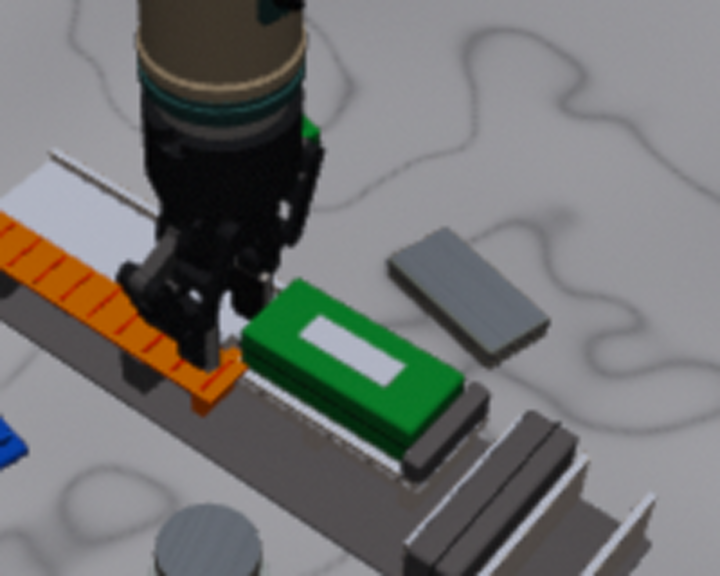

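The case meets the stop at (440,440). The push force rose from 3 to 6.5 N and the motion stalled. I back off a little with the paddle still held down, so lifting doesn't rub the case up, then rise straight.

```bash
python3 -m creep '[{"hand":0.41,"travel":[0,0.2,0],"angular":[0,0,0]},{"hand":0.41,"travel":[0,0.4,0],"angular":[0,0,0]},{"hand":0.41,"travel":[0,0.4,0],"angular":[0,0,0]},{"hand":0.41,"travel":[0,0.4,-0.4],"angular":[0,0,0]},{"hand":0.41,"travel":[0,0.4,-0.9],"angular":[0,0,0]},{"hand":0.41,"travel":[0,0.4,-1.4],"angular":[0,0,0]},{"hand":0.41,"travel":[0,0.4,-2],"angular":[0,0,0]},{"hand":0.41,"travel":[0,0.4,-4],"angular":[0,0,0]},{"hand":0.41,"travel":[0,0.4,-7],"angular":[0,0,0]},{"hand":0.41,"travel":[0,0.6,-11],"angular":[0,0,0]},{"hand":0.41,"travel":[0,2,-15],"angular":[0,0,0]},{"hand":0.41,"travel":[0,5,-18],"angular":[0,0,0]},{"hand":0.41,"travel":[0,9,-20],"angular":[0,0,0]},{"hand":0.41,"travel":[0,12,-20],"angular":[0,0,0]},{"hand":0.41,"travel":[0,14,-20],"angular":[0,0,0]},{"hand":0.41,"travel":[0,14,-20],"angular":[0,0,0]},{"hand":0.41,"travel":[0,14,-20],"angular":[0,0,0]},{"hand":0.41,"travel":[0,14,-20],"angular":[0,0,0]}]'
python3 - <<'E'
from h import *
import cv2
im=ctrl.get_image("scene");print(ctrl.read_state()['clock'])
a=cv2.resize(im["frame"][110:270,260:470,::-1],None,fx=3.6,fy=3.6,interpolation=2)
cv2.imwrite("pics/s5.png",a)
for c in("scene","wrist"):
  ctrl.get_image(c)
  for t in("end_stop","razor_case","case_tail","spare_case","jar","tweezer_tin","soap_saver","paddle_pad"):
    print(c,t,[(np.round(d["at"]).tolist(),round(d["confidence"],2)) for d in ctrl.spot_point(c,t)])
E
```

```text
clock: 13.25
eef_pos: [560.0, -95.8, 243.9]
tool_rot: [-3.141, -0.002, -0.098]
force: [-0.7, -0.2, -0.1]
width: 34.9
13.3
scene end_stop [([562.0, 162.0, 32.0], 0.65), ([582.0, -48.0, 58.0], 0.23)]
scene razor_case [([558.0, 110.0, 36.0], 0.83), ([419.0, -43.0, -1.0], 0.72), ([576.0, -241.0, 1.0], 0.68)]
scene case_tail [([554.0, 58.0, 58.0], 0.76), ([584.0, -50.0, 57.0], 0.71), ([382.0, -29.0, 18.0], 0.66), ([615.0, -230.0, 10.0], 0.56)]
scene spare_case [([560.0, 111.0, 35.0], 0.59), ([588.0, 209.0, 9.0], 0.55)]
scene jar [([704.0, 119.0, -0.0], 0.64)]
scene tweezer_tin [([443.0, 125.0, 3.0], 0.73)]
scene soap_saver [([684.0, -75.0, -2.0], 0.57)]
scene paddle_pad [([582.0, -51.0, 58.0], 0.98)]
wrist end_stop []
wrist razor_case [([578.0, -240.0, 1.0], 0.78), ([414.0, -46.0, 5.0], 0.67)]
wrist case_tail [([553.0, 56.0, 58.0], 0.8), ([378.0, -25.0, 20.0], 0.7), ([684.0, -77.0, 1.0], 0.25)]
wrist spare_case []
wrist jar []
wrist tweezer_tin []
wrist soap_saver []
wrist paddle_pad [([587.0, -51.0, 58.0], 0.74)]
```

View pics/s5.png

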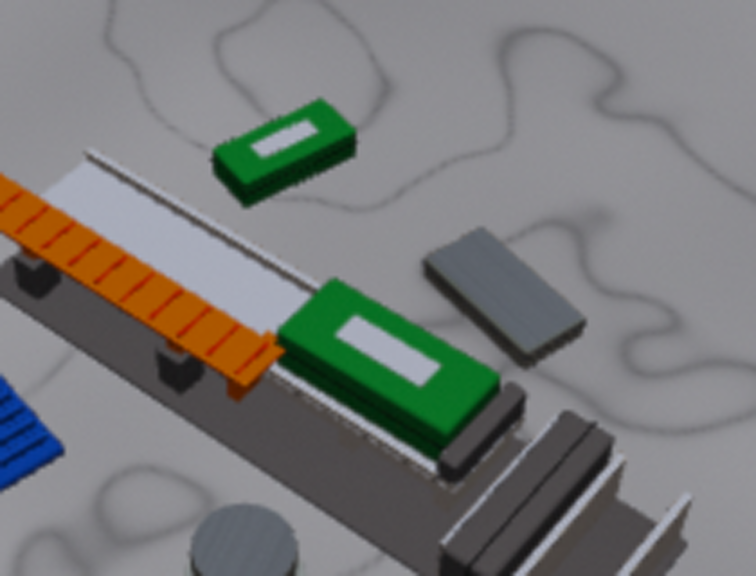

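The case lies flat against the stop at (475,430). The paddle is back up, with the catch's orange edge at (278,348) behind the tail, and the other things are unmoved. Handing in.

```bash
python3 -c "from cell import ctrl; print(ctrl.finish_job())"
```

```text
the job is handed in; nothing more can be done
None
```

The green razor case is against the end stop, with the paddle back up and the catch standing behind it; I handed the job in at about 13.4 s.

- **How it was done:** One finger held the paddle about 13 mm down with roughly 4 N. The other finger pushed the case along the lane until the force rose from 3 to 6.5 N and the motion stalled at the stop. I backed off about 4 mm with the paddle still down, then raised the hand straight up and clear.
- **Last checks:** The final picture shows the case flat and touching the stop. The networks put the case's origin about 52–55 mm from the stop (55 expected), at floor height, and the paddle top at 58 mm, which is fully up. The jar, tin, soap saver and spare case were where they started, within the networks' accuracy of a few mm.
- **Failed or unclear:** In the scene camera the networks also gave two false matches, the green case as "spare_case" and the paddle as "case_tail". I set both aside because the picture showed otherwise. In that picture the catch shows only as a small orange edge behind the tail, so I mainly inferred that it is up from the paddle height.

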